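# Zero the bakery bench scale under its sliding dust cover

### The job

Zero the empty bench scale: slide the dust cover on its front panel all the way aside, press the button that was under it right down and let it come up again, then slide the cover fully back over the button. Do not press the uncovered power button at the other end of the panel.

Things in the scene. Friction and masses are not known exactly. Their poses are not given: they have to be found in the camera images.
- scale: White plastic bench scale, fixed, 300 x 300 mm: steel platform (top 60 mm high) at the rear, flat control panel (40 mm high) along the front 80 mm. Origin: centre of its underside; z up, -x its front (towards the robot, within 20 degrees), +y its left seen from the robot. Cover and buttons lie on its line x = -115 mm. A flat display, 46 mm high, is at y = -117 mm.
- cover (a joint): Grey dust cover: plate 60 (x) x 64 (y) mm, top 58 mm high, sliding along the scale's y between two rails 56 mm high. On its middle an upright rib, 12 mm thick in y, 45 mm long in x, from 58 to 86 mm high, to pinch or push. Value in m: 0 closed (rib at y = -45 mm, over the zero button), 0.08 fully aside, rib at y = +35 mm. Starts closed or up to 6 mm ajar; 2 N moves it; stays where left.
- zero (a joint): Zero button under the dust cover: round, black, 30 mm across in a grey collar, at x = -115, y = -45 mm of the scale, its top 50 mm high when up (4 mm below the cover plate). Value in m: 0 up, 0.006 fully down. Pressed straight down; 4 N takes it fully down; it springs back up.
- power (a joint): Power button, uncovered, at x = -115, y = +115 mm of the scale; same look, size, height and spring as the zero button. Value in m: 0 up, 0.006 fully down. Leave it alone.

How it is judged:
By the outcome, as a careful person would: the job done as asked, in the order asked, and still so for the second after the job is handed in, with the robot touching nothing.
It also fails if it takes over 54 s, if anything falls off the work surface, if the arm or the gripper's body presses on something with over 40 N, if the wrist force passes 120 N, or if a joint passes its speed limit or range.

### The arm

A 6-joint arm with a two-finger parallel gripper is mounted at the origin on the work surface. World frame = base frame: x ahead of the robot, y to its left, z up, the work surface at z = 0. Lengths are in m, angles in rad, forces in N, time in s.
With the tool pointing down it reaches from about 0.35 to 0.975 m from the base axis. Payload 17.4 kg.
Tool frame: the origin (TCP) lies between the finger pads; the fingertips stand 8 mm ahead of it and the grasp point (between the pads) lies 11 mm behind it; z points along the fingers, y is the line along which they close (so a half turn about z gives the same grasp; the last joint's range is limited). The gripper opens to 85 mm and grips with 20 to 120 N. Pads are 22 mm wide; open, the fingers measure 114 mm over their backs; the gripper's body (76 mm by 85 mm) begins 54 mm behind the grasp point. The pads swing forward as they close: fully open they stand 13 mm farther back than shut.
Start: joints at [1.105, 0.116, 1.442, -0, 1.584, -0.038], TCP at [0.28, 0.614, 0.239] pointing down, gripper open.
Joint ranges: [-2.83, 2.83], [-0.83, 2.19], [0.07, 2.5], [-1.14, 4.28], [0.01, 3], [-2.97, 2.97]. Speed limits (rad/s): [1.89, 1.89, 2.22, 3.14, 3.14, 3.14].

### API

Orientations are given as a rotation vector (axis times angle).
In Python, from bench import robot, vision gives the robot as it stands. The module is installed in compiled form; this text tells all that it offers.
- The arm moves only by the tool step_arm, never from a script. Its argument "targets" is a list of rows, each an object of numbers: "claw": the closure, from 0 (fully open) to 1 (shut); "dx", "dy", "dz": the shift along the tool's x, y, z in m; "ax", "ay", "az": the turn, a rotation vector about the tool's x, y, z in degrees. In form: [{"claw": .., "dx": .., "dy": .., "dz": .., "ax": .., "ay": .., "az": ..}, ...]. A call has 1 to 20 rows; each row is the pose to reach, as a shift and turn from the pose commanded when the call began, along the tool's axes at that moment; what a row does not reach only later rows make up. A row lasts 1/10 s, in which the tool goes at most 50 mm and 8.59 degrees, less where a joint would pass 70% of its speed; a pose out of reach is approached as far as the arm can. A call with a gripper value outside its range is refused whole. The fingers move at their own pace and stop on an object; "squeeze" is the grip in N (left out, the last holds). Time passes only in rows, so rows that repeat a pose let the fingers close. It gives the time, the measured TCP pose, the force, the opening and the grip force at its end, in the units of the state.
- robot.sense(): the state, without advancing time (a new reading comes with each control period).
- vision.capture(name): name is "scene" or "top" or "wrist"; returns (picture, depth): 480x640x3 uint8, red, green, blue; 480x640 float32, m along the optical axis (not along the pixel's ray), 0 where there is no reading.
- vision.camera_params(name): a dict with "K" (3x3 intrinsics, pixels), "k1" (the pictures are not rectified: a ray, as slopes to the right and down, at radius r is drawn at 1 + k1 r^2 times it, then the intrinsics apply), "R" (3x3) and "t" (3): a world point X has camera coordinates R X + t. Camera axes: x right, y down, z forward; pixel columns grow to the right and rows downward; lengths in m; the calibration is good to about 2 mm. A picture is of the moment at which its call begins: read the wrist's pose just before it. camera_params takes no time and is no camera call; for the wrist camera it gives the pose at the moment of the call.
- robot.close_job(): hands the job in; it is judged then, once.
The state is a dict: "time_s": time; "qpos": joint angles; "qd": joint speeds; "joint_efforts": joint torques, N m; "position": TCP position; "tcp_rot": TCP orientation; "ft_force": force on the tool from outside, world axes, zero at the start; "wrist_torque": the same for the moment, N m; "finger_gap": finger opening in m; "grip_force": force on a finger pad.
Only numpy, scipy, OpenCV 4.12 (cv2) and the standard library are available. Lean on these libraries where they do the work, as an engineer would, in place of code of your own. Each camera call takes 0.05 s, during which the arm holds its last target. There are 200 camera calls.

## Working session

There is one attempt and no reset: what is moved stays moved. The work goes in short steps, Python scripts to look and compute and a tool call to move; the robot and the scene stay as the last step left them, time stands still between calls to the robot, and variables do not carry over. Pictures are saved under pics/ and viewed, at most 10 in all, crops included, and the job is handed in when it is done.

Besides the shell and the picture viewer there is one more tool, called after "Emit:" as name(argument=value, ...), one argument or row to a line, values as JSON. step_arm: Moves the arm, as the interface text tells. Its arguments: {"type":"object","properties":{"targets":{"type":"array","items":{"type":"object","properties":{"claw":{"type":"number"},"dx":{"type":"number"},"dy":{"type":"number"},"dz":{"type":"number"},"ax":{"type":"number"},"ay":{"type":"number"},"az":{"type":"number"}}}},"squeeze":{"type":"number"}},"required":["targets"]}

```bash
mkdir -p pics
cat > h.py <<'E'
import numpy as np, cv2
from bench import robot, vision
def snap(n,f):
    p=vision.camera_params(n); im,d=vision.capture(n)
    cv2.imwrite('pics/'+f+'.png',im[:,:,::-1]); np.savez('pics/'+f+'.npz',im=im,d=d,**{k:np.array(p[k]) for k in('K','k1','R','t')}); return im,d,p
def und(p,uv):
    K=np.array(p['K']); return cv2.undistortPoints(np.array(uv,float).reshape(-1,1,2),K,np.array([float(p['k1']),0,0,0,0])).reshape(-1,2)
def ray(p,uv,z):
    "pixels -> world points on plane z"
    R,t=np.array(p['R']),np.array(p['t']); s=und(p,uv); c=-R.T@t
    D=np.c_[s,np.ones(len(s))]@R
    return c+D*((z-c[2])/D[:,2])[:,None]
def depthpts(p,d):
    v,u=np.mgrid[0:480,0:640]; s=und(p,np.c_[u.ravel(),v.ravel()]); z=d.ravel()[:,None]
    return ((np.c_[s,np.ones(len(s))]*z-np.array(p['t']))@np.array(p['R'])).reshape(480,640,3)
E
python3 - <<'E'
from h import *
s=robot.sense(); print(s['time_s'],s['position'],s['tcp_rot'],s['ft_force'],s['finger_gap'])
im,d,p=snap('top','top1'); print(p)
E
```

```text
0.0 [0.27996129 0.61400314 0.23854577] [-6.66790107e-01 -3.06972089e+00  1.78942789e-03] [0.80802713 0.19331936 0.38719533] 0.08596011120553687
{'K': array([[455.7478646 ,   0.        , 320.23526373],
       [  0.        , 455.7478646 , 232.27275967],
       [  0.        ,   0.        ,   1.        ]]), 'k1': -0.057647109965940906, 'R': array([[-0.01710811, -0.99941207,  0.02971234],
       [-0.99953914,  0.01634988, -0.02557723],
       [ 0.0250764 , -0.03013623, -0.9992312 ]]), 't': array([0.05330122, 0.58211489, 0.72101132])}
```

View pics/top1.png

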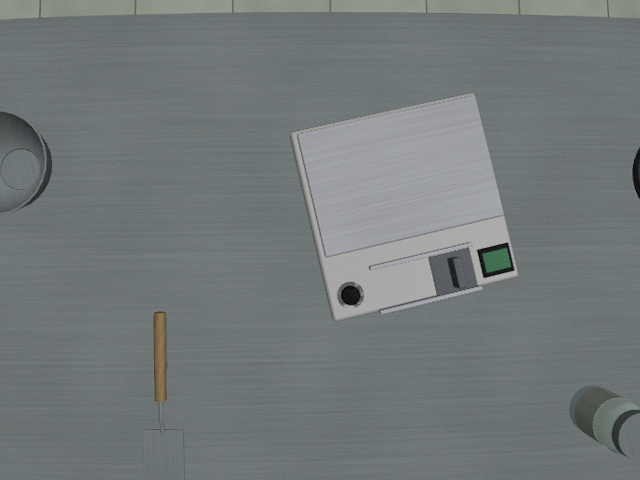

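The top view shows the power button at (350,294), the cover with its rib near (455,271), and the display at (496,260). The scale is yawed roughly 13°.

Run:
```python
from h import *
from scipy.spatial.transform import Rotation as Ro
q=np.load('pics/top1.npz'); p={k:q[k] for k in('K','k1','R','t')}; im=q['im'];d=q['d']
P=depthpts(p,d); reg=np.zeros((480,640),bool); reg[80:330,280:530]=1
def rect(m,z,name):
    m=cv2.morphologyEx((m&reg).astype(np.uint8),cv2.MORPH_OPEN,np.ones((2,2)))
    c=max(cv2.findContours(m,0,2)[0],key=cv2.contourArea)[:,0]
    w=ray(p,c,z); r=cv2.minAreaRect((w[:,:2]*1000).astype(np.float32)); print(name,z,np.round(r[0],1),np.round(r[1],1),round(r[2],2)); return r
g=im.max(2).astype(int); hsv=cv2.cvtColor(im,cv2.COLOR_RGB2HSV)
m=P[...,2]; print('heights platform/panel',np.median(m[150:220,340:460]),np.median(m[280:285,375:400]))
rect((m>.053),.06,'platform')
rect((m>.03),.06,'scale body')
b=(g<60); b[:,400:]=0; rect(b,.05,'power')
gm=(hsv[...,1]>90)&(abs(hsv[...,0].astype(int)-65)<20); rect(gm,.046,'display')
r=(m>.072); rect(r,.086,'rib'); print('rib z',np.percentile(m[r&reg],[10,50,95]))
```

```text
heights platform/panel 0.05953598190789315 0.03950877720535171
platform 0.06 [664.9 -78.8] [190.1 278.4] 12.14
scale body 0.06 [616.5 -84. ] [295.5 289.2] 12.25
power 0.05 [4.854e+02 3.000e-01] [27.1 27. ] 88.81
display 0.046 [ 533.5 -227.1] [31.  40.7] 12.3
rib 0.086 [ 518.5 -152.4] [44.8 15.7] 13.09
rib z [0.07985712 0.08639796 0.73376219]
```

Emit:
step_arm(
  targets=[
    {"claw":1,"dx":-0.537,"dy":-0.6015,"az":-36.6},
    {"claw":1,"dx":-0.537,"dy":-0.6015,"az":-36.6},
    {"claw":1,"dx":-0.537,"dy":-0.6015,"az":-36.6},
    {"claw":1,"dx":-0.537,"dy":-0.6015,"az":-36.6},
    {"claw":1,"dx":-0.537,"dy":-0.6015,"az":-36.6},
    {"claw":1,"dx":-0.537,"dy":-0.6015,"az":-36.6},
    {"claw":1,"dx":-0.537,"dy":-0.6015,"az":-36.6},
    {"claw":1,"dx":-0.537,"dy":-0.6015,"az":-36.6},
    {"claw":1,"dx":-0.537,"dy":-0.6015,"az":-36.6},
    {"claw":1,"dx":-0.537,"dy":-0.6015,"az":-36.6},
    {"claw":1,"dx":-0.537,"dy":-0.6015,"az":-36.6},
    {"claw":1,"dx":-0.537,"dy":-0.6015,"az":-36.6},
    {"claw":1,"dx":-0.537,"dy":-0.6015,"az":-36.6},
    {"claw":1,"dx":-0.537,"dy":-0.6015,"az":-36.6},
    {"claw":1,"dx":-0.537,"dy":-0.6015,"az":-36.6},
    {"claw":1,"dx":-0.537,"dy":-0.6015,"az":-36.6},
    {"claw":1,"dx":-0.537,"dy":-0.6015,"az":-36.6},
    {"claw":1,"dx":-0.537,"dy":-0.6015,"az":-36.6},
    {"claw":1,"dx":-0.537,"dy":-0.6015,"az":-36.6},
    {"claw":1,"dx":-0.537,"dy":-0.6015,"az":-36.6},
  ],
)

```text
schema error: expected keys claw, dx, dy, dz, ax, ay, az
```

Run:
```python
from h import *
s=robot.sense(); print(s['time_s'],s['position'],s['tcp_rot'],s['ft_force'],s['finger_gap'])
im,d,p=snap('wrist','w1'); print(-p['R'].T@p['t'])
```

```text
0.05 [0.27996711 0.61400234 0.23853679] [-6.66865039e-01 -3.06968410e+00  1.78346402e-03] [ 0.1527217  -0.57395764 -0.03701809] 0.08543623490815758
[0.21833033 0.64159405 0.37232781]
```

View pics/w1.png

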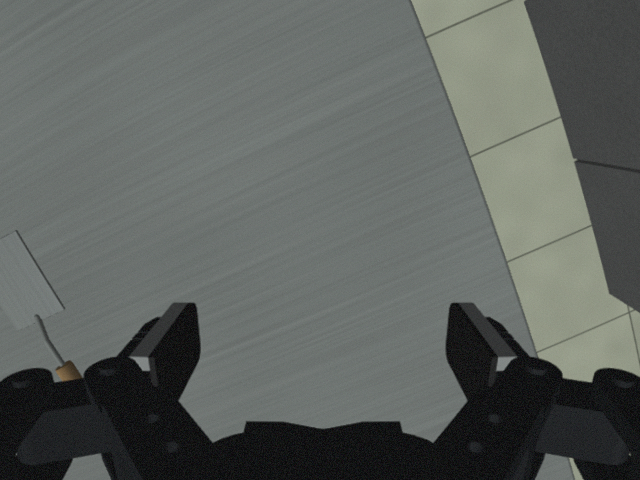

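The move was refused because rows need every key. The wrist view shows only the bench, with the open pads at (180,340) and (465,340). I'll resend with full rows.

Emit:
step_arm(
  targets=[
    {"claw":1,"dx":-0.537,"dy":-0.6015,"dz":0,"ax":0,"ay":0,"az":-36.6},
    {"claw":1,"dx":-0.537,"dy":-0.6015,"dz":0,"ax":0,"ay":0,"az":-36.6},
    {"claw":1,"dx":-0.537,"dy":-0.6015,"dz":0,"ax":0,"ay":0,"az":-36.6},
    {"claw":1,"dx":-0.537,"dy":-0.6015,"dz":0,"ax":0,"ay":0,"az":-36.6},
    {"claw":1,"dx":-0.537,"dy":-0.6015,"dz":0,"ax":0,"ay":0,"az":-36.6},
    {"claw":1,"dx":-0.537,"dy":-0.6015,"dz":0,"ax":0,"ay":0,"az":-36.6},
    {"claw":1,"dx":-0.537,"dy":-0.6015,"dz":0,"ax":0,"ay":0,"az":-36.6},
    {"claw":1,"dx":-0.537,"dy":-0.6015,"dz":0,"ax":0,"ay":0,"az":-36.6},
    {"claw":1,"dx":-0.537,"dy":-0.6015,"dz":0,"ax":0,"ay":0,"az":-36.6},
    {"claw":1,"dx":-0.537,"dy":-0.6015,"dz":0,"ax":0,"ay":0,"az":-36.6},
    {"claw":1,"dx":-0.537,"dy":-0.6015,"dz":0,"ax":0,"ay":0,"az":-36.6},
    {"claw":1,"dx":-0.537,"dy":-0.6015,"dz":0,"ax":0,"ay":0,"az":-36.6},
    {"claw":1,"dx":-0.537,"dy":-0.6015,"dz":0,"ax":0,"ay":0,"az":-36.6},
    {"claw":1,"dx":-0.537,"dy":-0.6015,"dz":0,"ax":0,"ay":0,"az":-36.6},
    {"claw":1,"dx":-0.537,"dy":-0.6015,"dz":0,"ax":0,"ay":0,"az":-36.6},
    {"claw":1,"dx":-0.537,"dy":-0.6015,"dz":0,"ax":0,"ay":0,"az":-36.6},
    {"claw":1,"dx":-0.537,"dy":-0.6015,"dz":0,"ax":0,"ay":0,"az":-36.6},
    {"claw":1,"dx":-0.537,"dy":-0.6015,"dz":0,"ax":0,"ay":0,"az":-36.6},
    {"claw":1,"dx":-0.537,"dy":-0.6015,"dz":0,"ax":0,"ay":0,"az":-36.6},
    {"claw":1,"dx":-0.537,"dy":-0.6015,"dz":0,"ax":0,"ay":0,"az":-36.6},
  ],
)

```text
time_s: 2.1
position: [0.5189, -0.1546, 0.2394]
tcp_rot: [-0.333, 3.124, 0.0]
ft_force: [-0.3, -0.3, -0.6]
finger_gap: -0.0002
grip_force: 0.0
```

Run:
```python
from h import *
s=robot.sense(); print(s['time_s'],s['position'],s['tcp_rot'],s['ft_force'],s['finger_gap'],s['qd'])
im,d,p=snap('wrist','w2'); print(-p['R'].T@p['t'])
```

```text
2.1 [ 0.5189371  -0.15461124  0.23944229] [-3.33045674e-01  3.12363337e+00  1.25183798e-04] [-0.28772107 -0.29978308 -0.59709403] -0.000151805924133283 [ 0.00183029 -0.0028878  -0.00307756 -0.00109511 -0.00144309 -0.00414792]
[ 0.45263745 -0.16947846  0.3732198 ]
```

View pics/w2.png

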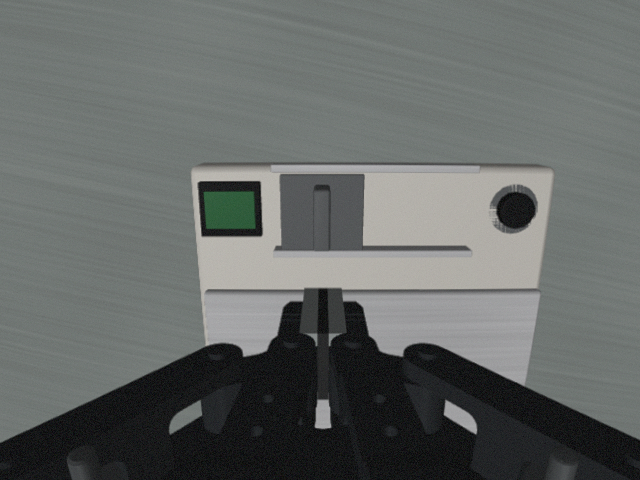

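The wrist view shows the display at (230,210), the cover at (322,212) with its rib at (321,215), and the power button at (515,209). The closed tip spans about 302–345 px.

Run:
```python
from h import *
from scipy.spatial.transform import Rotation as Ro
q=np.load('pics/w2.npz'); p={k:q[k] for k in('K','k1','R','t')}; im=q['im'];d=q['d']
P=depthpts(p,d)
def rect(m,z,name,box):
    reg=np.zeros((480,640),bool); reg[box[0]:box[1],box[2]:box[3]]=1
    m=cv2.morphologyEx((m&reg).astype(np.uint8),cv2.MORPH_OPEN,np.ones((2,2)))
    c=max(cv2.findContours(m,0,2)[0],key=cv2.contourArea)[:,0]
    w=ray(p,c,z); r=cv2.minAreaRect((w[:,:2]*1000).astype(np.float32)); print(name,np.round(r[0],1),np.round(r[1],1),round(r[2],2)); return np.array(r[0])
g=im.max(2).astype(int); hsv=cv2.cvtColor(im,cv2.COLOR_RGB2HSV)
pw=rect(g<50,.05,'power',(170,250,470,550))
dp=rect((hsv[...,1]>90)&(abs(hsv[...,0].astype(int)-65)<20),.046,'display',(170,250,190,270))
rb=rect(P[...,2]>.080,.086,'rib',(170,252,290,360))
cv=rect((g<125)&(abs(P[...,2]-.065)<.025),.058,'cover',(170,252,272,372))
m=P[165:252,275:370,2]; print('rib z',np.median(m[m>.08]),'plate',np.median(m[(m>.05)&(m<.065)]))
e=(pw-dp)/np.linalg.norm(pw-dp); print('len',np.linalg.norm(pw-dp),'yaw',np.degrees(np.arctan2(-e[0],e[1])))
R=Ro.from_rotvec(robot.sense()['tcp_rot']).as_matrix(); print('tool y ang',np.degrees(np.arctan2(R[1,1],R[0,1]))-90)
T=robot.sense()['position'][:2]*1000; f=np.array([e[1],-e[0]])
zero=pw-160*e
for n,v in(('zero',zero),('rib',rb),('cover',cv),('power',pw)): print(n,v.round(1),'toolxy from TCP',np.round((v-T)@R[:2,:2],1),'scale y',round((v-pw)@e+115,1),'x',round((v-pw)@f-115,1))
# finger depth: pad extents
t=(P[285:335,295:350]).reshape(-1,3); t=t[t[:,2]>.12]; l=(t[:,:2]*1000-T)@R[:2,:2]; print('tip tool x/y pct',np.percentile(l,[2,98],axis=0).round(1),'z',np.percentile(t[:,2],[2,50,98]))
```

```text
power [485.   -3.1] [29.2 30.8] 18.45
display [ 534.6 -226.6] [30.2 40.2] 12.2
rib [ 518.7 -155.3] [44.8 11.4] 12.52
cover [ 519. -154.] [59.7 76.3] 12.24
rib z 0.08504077131175054 plate 0.05703988606595656
len 228.89910709075488 yaw 12.519251722132767
tool y ang 12.181761616503351
zero [ 519.7 -159.3] toolxy from TCP [ 0.3 -4.7] scale y -45.0 x -115.0
rib [ 518.7 -155.3] toolxy from TCP [ 0.4 -0.6] scale y -40.9 x -115.1
cover [ 519. -154.] toolxy from TCP [-0.1  0.6] scale y -39.7 x -114.6
power [485.   -3.1] toolxy from TCP [  1.3 155.3] scale y 115.0 x -115.0
tip tool x/y pct [[ 7.2 -8.9]
 [12.2  7.9]] z [0.23519312 0.2534572  0.26882961]
```

Emit:
step_arm(
  targets=[
    {"claw":1,"dx":0,"dy":-0.028,"dz":0.03,"ax":0,"ay":0,"az":0},
    {"claw":1,"dx":0,"dy":-0.028,"dz":0.07,"ax":0,"ay":0,"az":0},
    {"claw":1,"dx":0,"dy":-0.028,"dz":0.11,"ax":0,"ay":0,"az":0},
    {"claw":1,"dx":0,"dy":-0.028,"dz":0.14,"ax":0,"ay":0,"az":0},
    {"claw":1,"dx":0,"dy":-0.028,"dz":0.155,"ax":0,"ay":0,"az":0},
    {"claw":1,"dx":0,"dy":-0.028,"dz":0.162,"ax":0,"ay":0,"az":0},
    {"claw":1,"dx":0,"dy":-0.028,"dz":0.166,"ax":0,"ay":0,"az":0},
    {"claw":1,"dx":0,"dy":-0.028,"dz":0.166,"ax":0,"ay":0,"az":0},
    {"claw":1,"dx":0,"dy":-0.028,"dz":0.166,"ax":0,"ay":0,"az":0},
  ],
)

```text
time_s: 3.05
position: [0.5255, -0.1835, 0.0746]
tcp_rot: [-0.331, 3.123, -0.001]
ft_force: [0.3, -0.9, 0.7]
finger_gap: -0.0001
grip_force: 0.0
```

Emit:
step_arm(
  targets=[
    {"claw":1,"dx":0,"dy":0.006,"dz":0,"ax":0,"ay":0,"az":0},
    {"claw":1,"dx":0,"dy":0.012,"dz":0,"ax":0,"ay":0,"az":0},
    {"claw":1,"dx":0,"dy":0.018,"dz":0,"ax":0,"ay":0,"az":0},
    {"claw":1,"dx":0,"dy":0.025,"dz":0,"ax":0,"ay":0,"az":0},
    {"claw":1,"dx":0,"dy":0.033,"dz":0,"ax":0,"ay":0,"az":0},
    {"claw":1,"dx":0,"dy":0.041,"dz":0,"ax":0,"ay":0,"az":0},
    {"claw":1,"dx":0,"dy":0.049,"dz":0,"ax":0,"ay":0,"az":0},
    {"claw":1,"dx":0,"dy":0.057,"dz":0,"ax":0,"ay":0,"az":0},
    {"claw":1,"dx":0,"dy":0.065,"dz":0,"ax":0,"ay":0,"az":0},
    {"claw":1,"dx":0,"dy":0.072,"dz":0,"ax":0,"ay":0,"az":0},
    {"claw":1,"dx":0,"dy":0.078,"dz":0,"ax":0,"ay":0,"az":0},
    {"claw":1,"dx":0,"dy":0.082,"dz":0,"ax":0,"ay":0,"az":0},
    {"claw":1,"dx":0,"dy":0.084,"dz":0,"ax":0,"ay":0,"az":0},
  ],
)

```text
time_s: 4.35
position: [0.5073, -0.1008, 0.0733]
tcp_rot: [0.331, -3.124, -0.0]
ft_force: [-0.3, -2.2, 1.9]
finger_gap: 0.0002
grip_force: 1.0
```

Pushing at about 2 N, so now I'll creep to the stop.

Emit:
step_arm(
  targets=[
    {"claw":1,"dx":0,"dy":0.001,"dz":0,"ax":0,"ay":0,"az":0},
    {"claw":1,"dx":0,"dy":0.002,"dz":0,"ax":0,"ay":0,"az":0},
    {"claw":1,"dx":0,"dy":0.003,"dz":0,"ax":0,"ay":0,"az":0},
    {"claw":1,"dx":0,"dy":0.004,"dz":0,"ax":0,"ay":0,"az":0},
    {"claw":1,"dx":0,"dy":0.004,"dz":0,"ax":0,"ay":0,"az":0},
  ],
)

```text
time_s: 4.85
position: [0.5067, -0.098, 0.0734]
tcp_rot: [-0.33, 3.124, -0.003]
ft_force: [1.4, -8.6, 0.5]
finger_gap: -0.0
grip_force: 4.6
```

Emit:
step_arm(
  targets=[
    {"claw":1,"dx":0,"dy":0.001,"dz":0,"ax":0,"ay":0,"az":0},
    {"claw":1,"dx":0,"dy":0.0015,"dz":0,"ax":0,"ay":0,"az":0},
    {"claw":1,"dx":0,"dy":0.0015,"dz":0,"ax":0,"ay":0,"az":0},
  ],
)

```text
time_s: 5.15
position: [0.5066, -0.0976, 0.0734]
tcp_rot: [-0.33, 3.123, -0.006]
ft_force: [4.3, -20.1, -1.7]
finger_gap: -0.0006
grip_force: 9.9
```

Emit:
step_arm(
  targets=[
    {"claw":1,"dx":0,"dy":-0.004,"dz":0,"ax":0,"ay":0,"az":0},
    {"claw":1,"dx":0,"dy":-0.012,"dz":-0.02,"ax":0,"ay":0,"az":0},
    {"claw":1,"dx":0,"dy":-0.03,"dz":-0.05,"ax":0,"ay":0,"az":0},
    {"claw":1,"dx":0,"dy":-0.05,"dz":-0.09,"ax":0,"ay":0,"az":0},
    {"claw":1,"dx":0,"dy":-0.066,"dz":-0.12,"ax":0,"ay":0,"az":0},
    {"claw":1,"dx":0,"dy":-0.066,"dz":-0.12,"ax":0,"ay":0,"az":0},
    {"claw":1,"dx":0,"dy":-0.066,"dz":-0.12,"ax":0,"ay":0,"az":0},
  ],
)

```text
time_s: 5.85
position: [0.52, -0.1604, 0.1931]
tcp_rot: [-0.33, 3.124, 0.001]
ft_force: [-0.4, 0.5, -1.1]
finger_gap: -0.0002
grip_force: 0.0
```

Run:
```python
from h import *
from scipy.spatial.transform import Rotation as Ro
s=robot.sense(); R=Ro.from_rotvec(s['tcp_rot']).as_matrix(); T=s['position'][:2]*1000; print(s['position'])
im,d,p=snap('wrist','w3'); P=depthpts(p,d)
z=ray(p,np.array([[0,0]]),.05)
g=im.max(2); m=((g<50)).astype(np.uint8)
for c in cv2.findContours(m,0,2)[0]:
    a=cv2.contourArea(c)
    if 200<a<8000 and c[:,0,1].max()<420:
        w=ray(p,c[:,0],.05)[:,:2]*1000; (x,y),r=cv2.minEnclosingCircle(w.astype(np.float32)); print(c[:,0].mean(0),'c',x,y,'r',r,'tool',(np.array([x,y])-T)@R[:2,:2])
m=((P[...,2]>.08)&(P[...,2]<.092)).astype(np.uint8); c=max(cv2.findContours(m,0,2)[0],key=cv2.contourArea)[:,0]
r=cv2.minAreaRect((ray(p,c,.0855)[:,:2]*1000).astype(np.float32)); print('rib',r,(np.array(r[0])-T)@R[:2,:2])
```

```text
[ 0.52002414 -0.16040521  0.19314855]
[552.10447761 219.92537313] c 483.84283447265625 -4.975205898284912 r 16.40717315673828 tool [  2.93090256 159.55870634]
[329.        223.8358209] c 517.7146606445312 -158.02125549316406 r 14.829612731933594 tool [1.76081961 2.81361948]
[227.48387097 218.38709677] c 531.8902587890625 -226.2605743408203 r 31.568950653076172 tool [  2.14566114 -66.8814564 ]
rib ((501.423828125, -80.89524841308594), (44.490196228027344, 13.244759559631348), 12.913701057434082) [ 1.58909897 81.64116574]
```

View pics/w3.png

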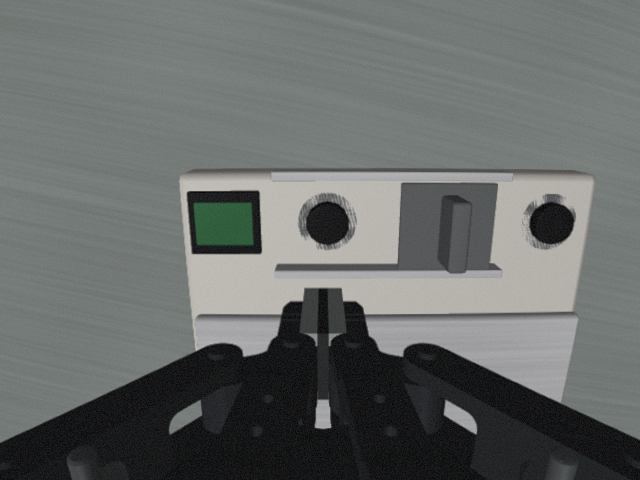

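The zero button is exposed at (328,223), and the cover sits fully aside with its rib at (455,233). I'll move over the button and descend.

Emit:
step_arm(
  targets=[
    {"claw":1,"dx":0.0015,"dy":0.0025,"dz":0.04,"ax":0,"ay":0,"az":0},
    {"claw":1,"dx":0.0015,"dy":0.0025,"dz":0.08,"ax":0,"ay":0,"az":0},
    {"claw":1,"dx":0.0015,"dy":0.0025,"dz":0.11,"ax":0,"ay":0,"az":0},
    {"claw":1,"dx":0.0015,"dy":0.0025,"dz":0.124,"ax":0,"ay":0,"az":0},
    {"claw":1,"dx":0.0015,"dy":0.0025,"dz":0.13,"ax":0,"ay":0,"az":0},
    {"claw":1,"dx":0.0015,"dy":0.0025,"dz":0.134,"ax":0,"ay":0,"az":0},
    {"claw":1,"dx":0.0015,"dy":0.0025,"dz":0.137,"ax":0,"ay":0,"az":0},
    {"claw":1,"dx":0.0015,"dy":0.0025,"dz":0.139,"ax":0,"ay":0,"az":0},
    {"claw":1,"dx":0.0015,"dy":0.0025,"dz":0.139,"ax":0,"ay":0,"az":0},
  ],
)

```text
time_s: 6.8
position: [0.5186, -0.1583, 0.0551]
tcp_rot: [-0.331, 3.123, -0.001]
ft_force: [1.4, 1.5, 3.3]
finger_gap: -0.0002
grip_force: 1.2
```

Emit:
step_arm(
  targets=[
    {"claw":1,"dx":0,"dy":0,"dz":0.001,"ax":0,"ay":0,"az":0},
    {"claw":1,"dx":0,"dy":0,"dz":0.002,"ax":0,"ay":0,"az":0},
    {"claw":1,"dx":0,"dy":0,"dz":0.003,"ax":0,"ay":0,"az":0},
    {"claw":1,"dx":0,"dy":0,"dz":0.003,"ax":0,"ay":0,"az":0},
  ],
)

```text
time_s: 7.2
position: [0.5185, -0.1583, 0.052]
tcp_rot: [-0.331, 3.123, -0.001]
ft_force: [2.0, 1.3, 7.3]
finger_gap: -0.0004
grip_force: 3.5
```

Emit:
step_arm(
  targets=[
    {"claw":1,"dx":0,"dy":0,"dz":0.001,"ax":0,"ay":0,"az":0},
    {"claw":1,"dx":0,"dy":0,"dz":0.0015,"ax":0,"ay":0,"az":0},
    {"claw":1,"dx":0,"dy":0,"dz":0.0015,"ax":0,"ay":0,"az":0},
  ],
)

```text
time_s: 7.5
position: [0.5186, -0.1584, 0.0517]
tcp_rot: [-0.331, 3.123, -0.001]
ft_force: [-5.4, 2.9, 22.0]
finger_gap: 0.0001
grip_force: 10.9
```

Bottomed out at 22 N. Next I'll lift, pass over the rib, and come down on its far side.

Emit:
step_arm(
  targets=[
    {"claw":1,"dx":0,"dy":0,"dz":-0.01,"ax":0,"ay":0,"az":0},
    {"claw":1,"dx":0,"dy":0,"dz":-0.04,"ax":0,"ay":0,"az":0},
    {"claw":1,"dx":0,"dy":0,"dz":-0.08,"ax":0,"ay":0,"az":0},
    {"claw":1,"dx":0,"dy":0.03,"dz":-0.09,"ax":0,"ay":0,"az":0},
    {"claw":1,"dx":0,"dy":0.07,"dz":-0.09,"ax":0,"ay":0,"az":0},
    {"claw":1,"dx":0,"dy":0.1,"dz":-0.09,"ax":0,"ay":0,"az":0},
    {"claw":1,"dx":0,"dy":0.106,"dz":-0.085,"ax":0,"ay":0,"az":0},
    {"claw":1,"dx":0,"dy":0.106,"dz":-0.06,"ax":0,"ay":0,"az":0},
    {"claw":1,"dx":0,"dy":0.106,"dz":-0.035,"ax":0,"ay":0,"az":0},
    {"claw":1,"dx":0,"dy":0.106,"dz":-0.024,"ax":0,"ay":0,"az":0},
    {"claw":1,"dx":0,"dy":0.106,"dz":-0.024,"ax":0,"ay":0,"az":0},
    {"claw":1,"dx":0,"dy":0.106,"dz":-0.024,"ax":0,"ay":0,"az":0},
  ],
)

```text
time_s: 8.7
position: [0.4961, -0.0548, 0.0745]
tcp_rot: [-0.33, 3.124, -0.0]
ft_force: [0.5, -0.2, 0.5]
finger_gap: 0.0001
grip_force: 0.0
```

Emit:
step_arm(
  targets=[
    {"claw":1,"dx":0,"dy":-0.006,"dz":0,"ax":0,"ay":0,"az":0},
    {"claw":1,"dx":0,"dy":-0.012,"dz":0,"ax":0,"ay":0,"az":0},
    {"claw":1,"dx":0,"dy":-0.018,"dz":0,"ax":0,"ay":0,"az":0},
    {"claw":1,"dx":0,"dy":-0.025,"dz":0,"ax":0,"ay":0,"az":0},
    {"claw":1,"dx":0,"dy":-0.033,"dz":0,"ax":0,"ay":0,"az":0},
    {"claw":1,"dx":0,"dy":-0.041,"dz":0,"ax":0,"ay":0,"az":0},
    {"claw":1,"dx":0,"dy":-0.049,"dz":0,"ax":0,"ay":0,"az":0},
    {"claw":1,"dx":0,"dy":-0.057,"dz":0,"ax":0,"ay":0,"az":0},
    {"claw":1,"dx":0,"dy":-0.065,"dz":0,"ax":0,"ay":0,"az":0},
    {"claw":1,"dx":0,"dy":-0.073,"dz":0,"ax":0,"ay":0,"az":0},
    {"claw":1,"dx":0,"dy":-0.079,"dz":0,"ax":0,"ay":0,"az":0},
    {"claw":1,"dx":0,"dy":-0.083,"dz":0,"ax":0,"ay":0,"az":0},
    {"claw":1,"dx":0,"dy":-0.085,"dz":0,"ax":0,"ay":0,"az":0},
    {"claw":1,"dx":0,"dy":-0.086,"dz":0,"ax":0,"ay":0,"az":0},
  ],
)

```text
time_s: 10.1
position: [0.5138, -0.1386, 0.0737]
tcp_rot: [0.331, -3.124, -0.001]
ft_force: [-0.7, 6.8, 2.0]
finger_gap: 0.0004
grip_force: 3.3
```

Emit:
step_arm(
  targets=[
    {"claw":1,"dx":0,"dy":-0.001,"dz":0,"ax":0,"ay":0,"az":0},
    {"claw":1,"dx":0,"dy":-0.002,"dz":0,"ax":0,"ay":0,"az":0},
    {"claw":1,"dx":0,"dy":-0.003,"dz":0,"ax":0,"ay":0,"az":0},
    {"claw":1,"dx":0,"dy":-0.003,"dz":0,"ax":0,"ay":0,"az":0},
  ],
)

```text
time_s: 10.5
position: [0.514, -0.1393, 0.0738]
tcp_rot: [0.332, -3.123, -0.007]
ft_force: [-6.1, 22.8, 8.4]
finger_gap: 0.0
grip_force: 12.1
```

Force has risen to 23 N with no movement, so the cover is at its stop. I'll back off, lift and check.

Emit:
step_arm(
  targets=[
    {"claw":1,"dx":0,"dy":0.006,"dz":0,"ax":0,"ay":0,"az":0},
    {"claw":1,"dx":0,"dy":0.014,"dz":-0.01,"ax":0,"ay":0,"az":0},
    {"claw":1,"dx":0,"dy":0.014,"dz":-0.05,"ax":0,"ay":0,"az":0},
    {"claw":1,"dx":0,"dy":-0.003,"dz":-0.1,"ax":0,"ay":0,"az":0},
    {"claw":1,"dx":0,"dy":-0.02,"dz":-0.12,"ax":0,"ay":0,"az":0},
    {"claw":1,"dx":0,"dy":-0.02,"dz":-0.12,"ax":0,"ay":0,"az":0},
    {"claw":1,"dx":0,"dy":-0.02,"dz":-0.12,"ax":0,"ay":0,"az":0},
  ],
)

```text
time_s: 11.2
position: [0.5186, -0.1611, 0.1942]
tcp_rot: [-0.33, 3.124, -0.001]
ft_force: [-0.1, 0.4, -0.5]
finger_gap: 0.0002
grip_force: 0.0
```

Run:
```python
from h import *
s=robot.sense(); print(s['time_s'],s['position'],s['ft_force'])
im,d,p=snap('wrist','w4'); P=depthpts(p,d)
m=((P[...,2]>.08)&(P[...,2]<.092)).astype(np.uint8); c=max(cv2.findContours(m,0,2)[0],key=cv2.contourArea)[:,0]
r=cv2.minAreaRect((ray(p,c,.0855)[:,:2]*1000).astype(np.float32)); e=np.array([-.213,.977])
print('rib',r,'to zero seen in w3 along y',(np.array(r[0])-[517.7,-158.0])@e,'to open rib',(np.array(r[0])-[501.4,-80.9])@e,'to start rib',(np.array(r[0])-[518.7,-155.3])@e)
```

```text
11.2 [ 0.5185999  -0.16109791  0.19421005] [-0.13740494  0.35032546 -0.52730211]
rib ((518.2401123046875, -157.7440948486328), (44.88566589355469, 11.655865669250488), 12.127768516540527) to zero seen in w3 along y 0.13497541198731436 to open rib -78.6636245880127 to start rib -2.2899245880126746
```

View pics/w4.png

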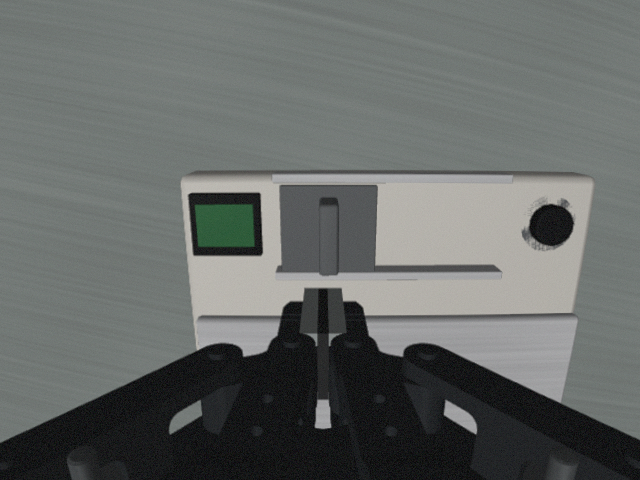

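The cover is closed: its rib at (328,235) lies within 0.2 mm of the zero button's measured position, and the arm is clear.

```bash
python3 -c "
from bench import robot
print(robot.close_job())"
```

```text
the job is handed in; nothing more can be done
None
```

The job is handed in, with no verdict returned: the cover was slid to its open stop, the zero button pressed to its end stop and released, and the cover pushed back to its closed stop over the button by about 11 s, with no move made at the power button.

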